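Proof-load the clamp screw over the turned blank

ROBOT

A 6-joint arm with a two-finger parallel gripper is mounted at the origin on a cart in front of the work surface, level with it; the furniture and walls round the work are solid. World frame = base frame: x ahead of the robot, y to its left, z up, the work surface at z = 0. Lengths are in m, angles in rad, forces in N, time in s.
With the tool pointing down it reaches from about 0.4 to 0.825 m from the base axis. Payload 7 kg.
Tool frame: the origin (TCP) lies on the centre line of the jaws, within the pads' length; the fingertips stand 19 mm ahead of it and the grasp point (between the pads) is the TCP; z points along the fingers, y is the line along which they close (so a half turn about z gives the same grasp; the last joint's range is limited). The gripper opens to 88 mm and grips with 3 to 60 N. Pads are 19 mm wide; open, the fingers measure 130 mm over their backs; the gripper's body (78 mm by 193 mm) begins 47 mm behind the grasp point.
Start: joints at [-0.966, 0.359, 0.012, 0, -1.224, -0.288], TCP at [0.21, -0.641, 0.246] pointing down, gripper open.
Joint ranges: [-3.07, 3.07], [-1.43, 2.12], [-1.02, 1.25], [-3.03, 1.67], [-3.05, -0], [-3.03, 3.03]. Speed limits (rad/s): [2.39, 2.39, 3.01, 3.14, 3.14, 3.14].

INTERFACE

Orientations are given as [roll, pitch, yaw] about the fixed x, y, z axes, in that order (R = Rz(yaw) Ry(pitch) Rx(roll)).
In Python, from station import arm, imaging, models gives the robot as it stands.
- The arm moves only by the tool play_rows, never from a script. Its arguments are lists of equal length, an entry for each row: "travel": the shift along the tool's x, y, z in units of 25 mm (1.0 is 25 mm), a list of three; "twist": the turn about the tool's z in units of 0.15 rad (1.0 is 0.15 rad). A call has 1 to 8 rows; each row shifts and turns the commanded pose from where the row before left it, along the tool's axes as they then stand; what a row does not reach is not made up. A row lasts 1/8 s, in which the tool goes at most 62.5 mm and 10.7 degrees, less where a joint would pass 70% of its speed; a pose out of reach is approached as far as the arm can. A call with a number of a shift or a turn outside -1 to 1 is refused whole. A call with a gripper value outside its range is refused whole. "fingers" is the opening, from 0 (shut) to 1 (fully open), set as the call begins (left out, the last holds). The fingers move at their own pace and stop on an object; "newtons" is the grip in N (left out, the last holds). Time passes only in rows, so rows that do not move let the fingers close. It gives the time, the measured TCP pose, the force, the opening and the grip force at its end, in the units of the state.
- arm.get_state(): the state, without advancing time (a new reading comes with each control period).
- imaging.grab_frame(name): name is "side" or "top" or "wrist"; returns a dict with "pixels" (480x640x3 uint8, red, green, blue), "fx", "fy", "cx", "cy" (pixels), "R" (3x3) and "t" (3): a world point X has camera coordinates R X + t; the wrist camera has in their place "T_tool_cam" (4x4, takes a point from camera to tool coordinates, whose origin is the TCP and whose axes are the flange's). Camera axes: x right, y down, z forward; pixel columns grow to the right and rows downward; lengths in m; the calibration is good to about 2 mm. A picture is of the moment at which its call begins: read the wrist's pose just before it. There is no depth.
- arm.job_done(): hands the job in; it is judged then, once.
Trained networks look in the newest picture that a camera, given by its name, has taken for a name from the list of things; names that differ only in an ending like _2 or _b are one class to them, and where a whole thing is asked for, a point or a joint stands for the part that bears it (a point fixed in the world has none). Each returns a list of dicts, best first, with "confidence" (0 to 1); they miss things now and then, are a little off and sometimes report something else, mostly with a low value. They report only what shows in the picture. A call takes as long as a camera call.
- models.boxes_of(name, camera): "extent" ([centre column, centre row, width, height] in pixels, round what is visible of it).
- models.silhouettes(name, camera): "pixels" (480x640 bool, what is visible of it) and "extent" ([centre column, centre row, width, height] in pixels, round what is visible of it).
The state is a dict: "t": time; "q": joint angles; "qd": joint speeds; "joint_efforts": joint torques, N m; "eef_pos": TCP position; "ee_rot": TCP orientation; "force": force on the tool from outside, world axes, zero at the start; "moment": the same for the moment, N m; "width": finger opening in m; "gripper_force": force on a finger pad.
Only numpy, scipy, OpenCV 4.12 (cv2) and the standard library are available. Lean on these libraries where they do the work, as an engineer would, in place of code of your own. Each camera call takes 0.05 s, during which the arm holds its last target. There are 200 camera calls.

TASK

Before carving starts, check that the clamp screw over the round, turned blank really holds: swing the spring-loaded arm of its torque key clockwise, seen from above, until the arm stands between the two raised ribs on its scale, and keep it there for two full seconds. Do not pull so hard that the screw itself turns. Then let the arm come back to its rest position and let go; leave the other clamp, with the square block, alone.

Things in the scene. Friction and masses are not known exactly. Their poses are not given: they have to be found in the camera images.
- round_clamp: Clamp to test, bolted down: steel base 90x130 mm, two posts, grey bridge (top 105 mm high) over a round turned wood blank 62 mm across. On its vertical screw sits a torque key: hub 32 mm across, top 150 mm, arm 9 mm thick, centre 138 mm high. Origin: on the bench under the screw's axis. At rest the arm points along the body's -x; clockwise from above swings its end to +y.
- round_grip (a point): Point on the axis of the round clamp's upright dark-wood grip post, at the height to grip (172 mm above the bench). The post, 20 mm in diameter, stands on the end of the arm, 150 mm from the screw's axis; its top is at 192 mm.
- round_key (a joint): Swing of the round clamp's key arm relative to its screw, rad, 0 at rest, growing clockwise from above; a spring of 4 N m/rad pulls it back. The two dark raised ribs on the aluminium scale (fixed to the screw, under the arm) stand at 0.14 and 0.32; mid-band 0.23 is 35 mm of travel and about 6 N at the post.
- round_screw (a joint): Angle of the round clamp's screw, rad, 0 at the start, growing clockwise from above. Friction holds it still up to 1.7 N m (0.42 rad of arm swing, about 11 N at the post); beyond that it turns and stays turned.
- square_clamp: The other clamp, same in every dimension and with the same key, but with a square light-wood block (60 x 60 x 60 mm) under its bridge. Not to be touched. Origin on the bench under its screw; its arm too points along its -x.

How it is judged:
By the outcome, as a careful person would: the job done as asked, in the order asked, and still so for the second after the job is handed in, with the robot touching nothing.
It also fails if it takes over 38 s, if anything falls off the work surface, if the arm or the gripper's body presses on something with over 40 N, if the wrist force passes 120 N, or if a joint passes its speed limit or range.

## Working session

There is one attempt and no reset: what is moved stays moved. The work goes in short steps, Python scripts to look and compute and a tool call to move; the robot and the scene stay as the last step left them, time stands still between calls to the robot, and variables do not carry over. Pictures are saved under pics/ and viewed, at most 10 in all, crops included, and the job is handed in when it is done.

Besides the shell and the picture viewer there is one more tool, called as name(argument=value, ...), one argument or row to a line, values as JSON. play_rows: Moves the arm, as the interface text tells. Shifts and turns lie within -1 to 1; 1 stands for 25 mm of shift or 0.15 rad of turn. Its arguments: {"type":"object","properties":{"travel":{"type":"array","items":{"type":"array","items":{"type":"number"}}},"twist":{"type":"array","items":{"type":"number"}},"fingers":{"type":"number"},"newtons":{"type":"number"}},"required":["travel","twist"]}

```bash
mkdir -p pics; ls
python3 - <<'E'
from station import arm, imaging, models
import cv2,numpy as np
s=arm.get_state();print({k:np.round(v,3) for k,v in s.items()})
for n in ["side","top"]:
    f=imaging.grab_frame(n)
    cv2.imwrite(f"pics/{n}0.png",f["pixels"][:,:,::-1])
    print(n,f["fx"],f["cx"],f["cy"],np.round(f["R"],3).tolist(),np.round(f["t"],3))
    for o in ["round_clamp","round_grip","square_clamp","round_key"]:
        print(o,[(np.round(b["extent"]),round(b["confidence"],2)) for b in models.boxes_of(o,n)][:3])
E
```

```text
pics
{'t': np.float64(0.0), 'q': array([-0.966,  0.359,  0.011, -0.   , -1.224, -0.288]), 'qd': array([-0.001,  0.001, -0.001,  0.   ,  0.001,  0.   ]), 'joint_efforts': array([ 3.0000e-03, -5.8271e+01,  2.9306e+01,  6.9970e+00,  7.0000e-03,
       -0.0000e+00]), 'eef_pos': array([ 0.21 , -0.641,  0.245]), 'ee_rot': array([ 3.14 , -0.   , -2.825]), 'force': array([-0.715,  0.188, -0.012]), 'moment': array([-0.007, -0.013,  0.005]), 'gripper_force': np.float64(0.0), 'width': np.float64(0.088)}
side 468.52249499595666 325.8830355264974 241.38314234874474 [[-0.934, -0.358, 0.022], [-0.242, 0.584, -0.775], [0.265, -0.729, -0.631]] [0.474 0.254 0.841]
round_clamp [(array([290., 321., 115., 142.]), 0.88), (array([346., 216.,  88., 115.]), 0.6)]
round_grip [(array([303., 284.,  90.,  63.]), 0.67)]
square_clamp [(array([345., 217.,  91., 118.]), 0.96)]
round_key [(array([300., 282.,  94.,  71.]), 0.92)]
top 460.5987105299668 314.1060055810433 238.81999022246458 [[-0.385, -0.923, 0.003], [-0.899, 0.374, -0.23], [0.211, -0.091, -0.973]] [0.174 0.5   0.851]
round_clamp [(array([239., 263., 104.,  85.]), 0.6)]
round_grip [(array([246., 264.,  93.,  42.]), 0.65)]
square_clamp [(array([400., 208., 125.,  77.]), 0.93)]
round_key [(array([246., 262.,  94.,  37.]), 0.73), (array([240., 262., 100.,  81.]), 0.68)]
```

View pics/side0.png

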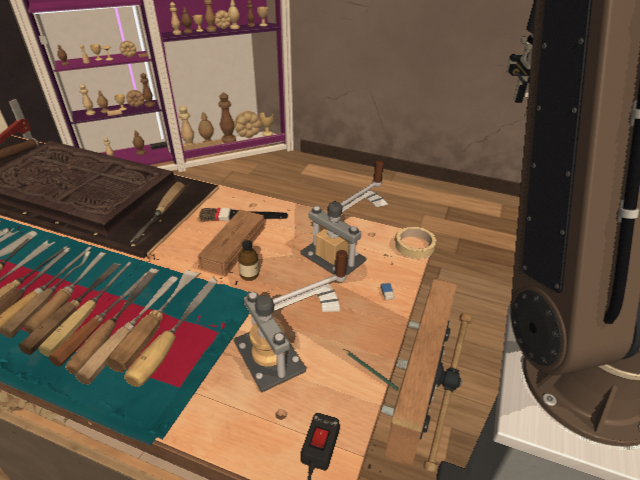

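View pics/top0.png

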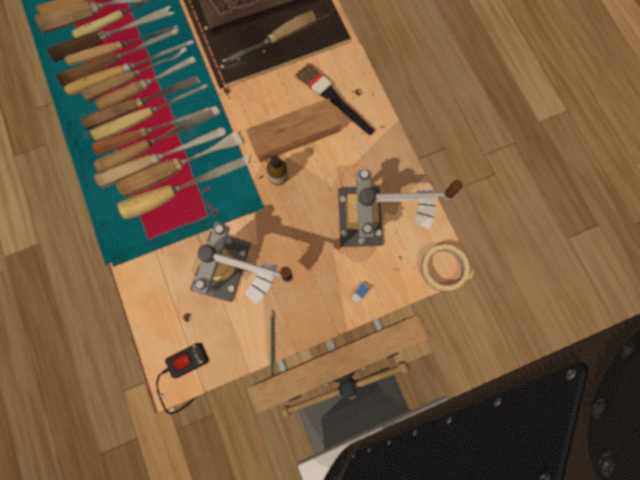

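The side view shows the round blank under the near clamp (hub about (263,300), post about (341,262)). In the top view it is the left clamp (hub about (207,253), post about (286,274)). I'll zoom in to get precise points.

Run:
```python
import cv2,numpy as np
a=cv2.imread("pics/side0.png")[235:335,235:365]; b=cv2.imread("pics/top0.png")[215:315,185:315]
f=lambda i:cv2.resize(i,None,fx=6,fy=6,interpolation=cv2.INTER_CUBIC)
c=cv2.resize(np.vstack([f(a)[:600],]),(780,600)); cv2.imwrite("pics/cs.png",c); cv2.imwrite("pics/ct.png",f(b))
```

```text
(no output)
```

View pics/cs.png

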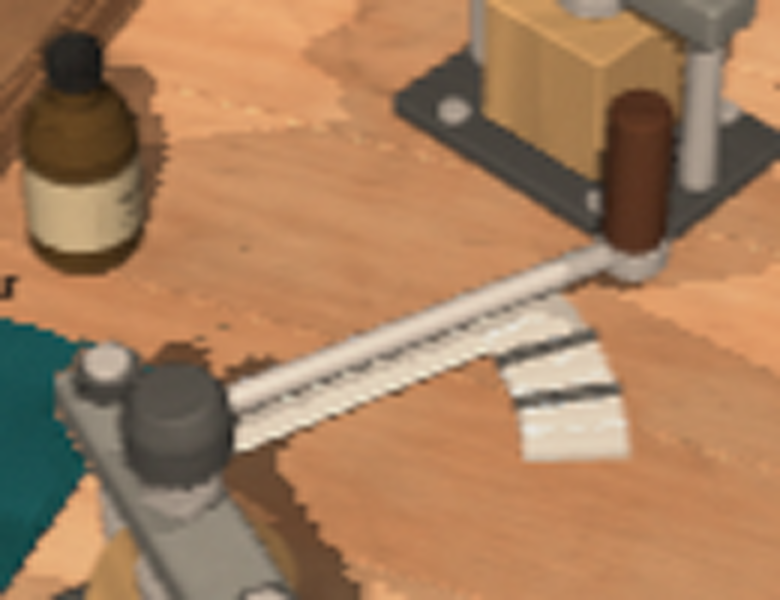

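View pics/ct.png

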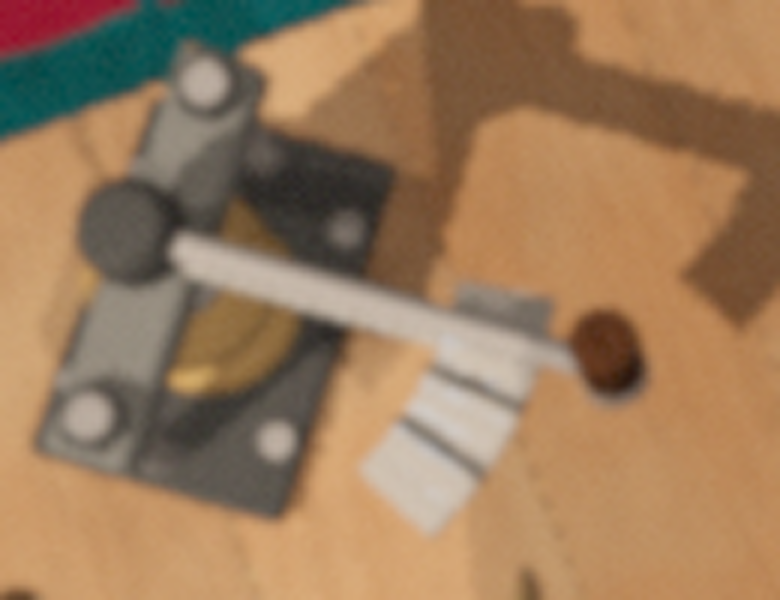

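The crops show these points. Side: post top (341.7,252.2), hub top (265,299.7). Top: post top (285.8,271.3), hub top (206.3,253). The ribs lie clockwise of the arm, as expected.

```bash
cat > h.py <<'E'
import numpy as np
from station import arm, imaging, models
def ray_z(f,u,v,z):
    d=f["R"].T@np.array([(u-f["cx"])/f["fx"],(v-f["cy"])/f["fy"],1]); c=-f["R"].T@f["t"]
    return c+d*(z-c[2])/d[2], c, d/np.linalg.norm(d)
def tri(rs):
    A=sum(np.eye(3)-np.outer(d,d) for _,c,d in rs); b=sum((np.eye(3)-np.outer(d,d))@c for _,c,d in rs)
    return np.linalg.solve(A,b)
E
python3 - <<'E'
from h import *
fs=imaging.grab_frame("side");ft=imaging.grab_frame("top")
P={}
for n,z,s,t in [("post",.192,(341.7,252.2),(285.8,271.3)),("hub",.150,(265,299.7),(206.3,253))]:
    r=[ray_z(fs,*s,z),ray_z(ft,*t,z)]
    P[n]=(r[0][0]+r[1][0])/2
    print(n,r[0][0].round(4),r[1][0].round(4),tri(r).round(4))
v=P["post"]-P["hub"];print(np.hypot(*v[:2]),np.arctan2(v[1],v[0]))
s=arm.get_state();print(s["eef_pos"],s["ee_rot"])
E
```

```text
post [0.4653 0.0446 0.192 ] [0.4669 0.0446 0.192 ] [0.4661 0.0445 0.1919]
hub [0.5573 0.1605 0.15  ] [0.5578 0.1609 0.15  ] [0.5574 0.1608 0.1504]
0.1478071409703156 -2.2382476659317687
[ 0.21025117 -0.64135419  0.2455532 ] [ 3.14154761e+00  5.52674166e-05 -2.82484678e+00]
```

play_rows(
  travel=[
    [0,0,0],
    [0,0,0],
    [0,0,0],
    [0,0,0],
    [-1,0,0],
    [-1,0,0],
    [-1,0,0],
    [-1,0,0],
  ],
  twist=[-1,-1,-1,-0.9,0,0,0,0],
  fingers=0.7,
)

```text
t: 1.6
eef_pos: [0.2727, -0.5623, 0.2456]
ee_rot: [-3.141, -0.0, -2.24]
force: [-0.6, -0.4, 0.1]
width: 0.0614
gripper_force: 0.0
```

play_rows(
  travel=[
    [-1,0,0],
    [-1,0,0],
    [-1,0,0],
    [-1,0,0],
    [-1,0,0],
    [-1,0,0],
    [-1,0,0],
    [-1,0,0],
  ],
  twist=[0,0,0,0,0,0,0,0],
)

```text
t: 2.6
eef_pos: [0.3968, -0.4054, 0.2458]
ee_rot: [-3.141, 0.0, -2.24]
force: [-0.2, -0.4, -0.3]
width: 0.0615
gripper_force: 0.0
```

Run:
```python
from h import *
ft=imaging.grab_frame("top"); print("square post",ray_z(ft,455,187,.192)[0].round(3))
s=arm.get_state();p=s["eef_pos"];y=s["ee_rot"][2];print(s["t"],p,s["ee_rot"])
d=np.array([.4655,.044])-p[:2]; print(d@[np.cos(y),np.sin(y)]/.025, d@[np.sin(y),-np.cos(y)]/.025)
```

```text
square post [ 0.491 -0.279  0.192]
2.65 [ 0.39811689 -0.40394611  0.24578553] [-3.14085336e+00  6.99571080e-04 -2.23908425e+00]
-15.733563041733708 8.98715289456337
```

play_rows(
  travel=[
    [-1,0.6,0],
    [-1,0.6,0],
    [-1,0.6,0],
    [-1,0.6,0],
    [-1,0.6,0],
    [-1,0.6,0],
    [-1,0.6,0],
    [-1,0.6,0],
  ],
  twist=[0,0,0,0,0,0,0,0],
)

```text
t: 3.65
eef_pos: [0.4263, -0.1739, 0.2458]
ee_rot: [-3.141, 0.0, -2.24]
force: [1.0, 0.7, 0.2]
width: 0.0615
gripper_force: 0.0
```

play_rows(
  travel=[
    [-1,0.6,0],
    [-1,0.6,0],
    [-1,0.6,0],
    [-1,0.6,0],
    [-1,0.6,0],
    [-1,0.6,0],
    [-1,0.6,0],
    [-0.7,0,0],
  ],
  twist=[0,0,0,0,0,0,0,0],
)

```text
t: 4.65
eef_pos: [0.4634, 0.0425, 0.246]
ee_rot: [-3.141, 0.001, -2.238]
force: [0.2, -0.6, 0.0]
width: 0.0612
gripper_force: 0.0
```

Run:
```python
from h import *
import cv2
s=arm.get_state();f=imaging.grab_frame("wrist");cv2.imwrite("pics/w1.png",f["pixels"][:,:,::-1])
p=s["eef_pos"];y=s["ee_rot"][2];print(s["t"],p,s["ee_rot"],s["q"].round(2))
d=np.array([.4655,.044])-p[:2]; print(d@[np.cos(y),np.sin(y)]/.025, d@[np.sin(y),-np.cos(y)]/.025)
from scipy.spatial.transform import Rotation as Ro
T=np.linalg.inv(f["T_tool_cam"]);R=Ro.from_euler("xyz",s["ee_rot"]).as_matrix()
for X in [(.4655,.044,.192),(.5576,.1607,.15)]:
    c=T[:3,:3]@(R.T@(np.array(X)-p))+T[:3,3]; print(c[:2]/c[2]*[f["fx"],f["fy"]]+[f["cx"],f["cy"]],c[2])
```

```text
4.65 [0.46343388 0.04247584 0.24595741] [-3.14125751e+00  8.32390990e-04 -2.23828906e+00] [ 0.52  0.01 -0.43 -0.   -1.13 -1.18]
-0.09904020822646203 -0.02716778321533699
[319.3002356  275.62765224] 0.20344045672673444
[319.64899891 430.4037253 ] 0.28182518259952694
```

View pics/w1.png

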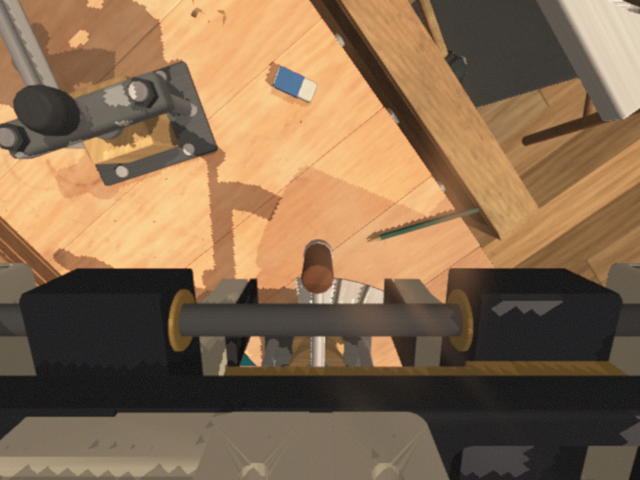

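The wrist view shows the post top at (318,276), right where the projection predicts, and it is centred between the fingers. I'll descend and grip.

play_rows(
  travel=[
    [0,0,0.7],
    [0,0,0.7],
    [0,0,0.7],
    [0,0,0.86],
    [0,0,0],
  ],
  twist=[0,0,0,0,0],
)

```text
t: 5.32
eef_pos: [0.4626, 0.0405, 0.1704]
ee_rot: [3.14, -0.003, -2.24]
force: [0.1, -0.4, 0.4]
width: 0.0611
gripper_force: 0.0
```

play_rows(
  travel=[
    [0,0,0],
    [0,0,0],
    [0,0,0],
    [0,0,0],
    [0,0,0],
    [0,0,0],
  ],
  twist=[0,0,0,0,0,0],
  fingers=0,
  newtons=25,
)

```text
t: 6.08
eef_pos: [0.4634, 0.0414, 0.1718]
ee_rot: [-3.141, 0.0, -2.24]
force: [-0.0, -0.6, 2.0]
width: 0.0195
gripper_force: 25.0
```

play_rows(
  travel=[
    [-0.0025,0.17,0],
    [-0.0025,0.17,0],
    [-0.0025,0.17,0],
    [-0.0025,0.17,0],
    [-0.0025,0.17,0],
    [-0.0025,0.17,0],
    [-0.0025,0.17,0],
    [-0.0025,0.17,0],
  ],
  twist=[0.19,0.19,0.19,0.19,0.19,0.19,0.19,0.19],
)

```text
t: 7.08
eef_pos: [0.4398, 0.0653, 0.1718]
ee_rot: [-3.14, 0.001, -2.468]
force: [4.1, -3.7, -1.1]
width: 0.0195
gripper_force: 25.0
```

Run:
```python
from h import *
import cv2
f=imaging.grab_frame("top");cv2.imwrite("pics/t2.png",cv2.resize(f["pixels"][215:315,185:315,::-1],None,fx=5,fy=5,interpolation=cv2.INTER_CUBIC))
s=arm.get_state();p=s["eef_pos"];print(s["t"],p.round(4),s["ee_rot"].round(3),s["force"].round(1),s["moment"].round(2),s["gripper_force"])
h=np.array([.4634,.0414])-.15*np.array([np.cos(-2.239),np.sin(-2.239)]); d=p[:2]-h
print("swing",-2.239-np.arctan2(d[1],d[0]),"r",np.hypot(*d), "tangential N",s["force"][:2]@[np.sin(-2.468),-np.cos(-2.468)])
```

```text
7.125 [0.4397 0.0655 0.1718] [-3.141e+00  1.000e-03 -2.470e+00] [ 4.1 -2.5 -1.2] [-0.96 -1.35  0.18] 24.998829684918746
swing 0.22620439574614037 r 0.14960210460051462 tangential N -4.503404512799774
```

View pics/t2.png

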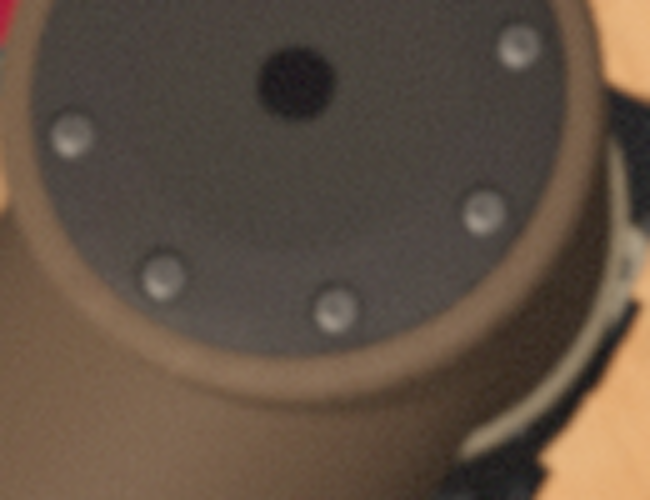

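The arm blocks the top camera. The tool swing (0.226 rad) and the force (about 5 N) both agree with mid-band, so I'll hold here for 3 s.

play_rows(
  travel=[
    [0,0,0],
    [0,0,0],
    [0,0,0],
    [0,0,0],
    [0,0,0],
    [0,0,0],
    [0,0,0],
    [0,0,0],
  ],
  twist=[0,0,0,0,0,0,0,0],
)

```text
t: 8.12
eef_pos: [0.4399, 0.0652, 0.1718]
ee_rot: [-3.141, 0.001, -2.467]
force: [4.5, -2.6, -0.8]
width: 0.0193
gripper_force: 25.0
```

Run:
```python
from h import *
import cv2
f=imaging.grab_frame("side");cv2.imwrite("pics/s2.png",cv2.resize(f["pixels"][225:335,235:365,::-1],None,fx=5,fy=5,interpolation=cv2.INTER_CUBIC))
```

```text
(no output)
```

View pics/s2.png

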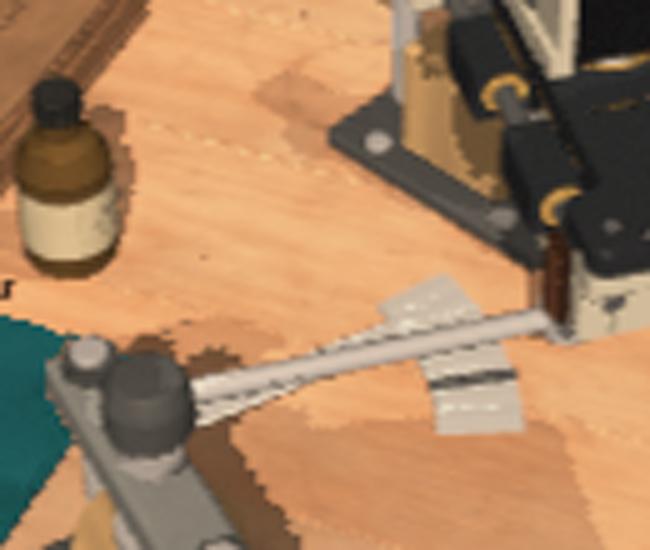

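play_rows(
  travel=[
    [0,0,0],
    [0,0,0],
    [0,0,0],
    [0,0,0],
    [0,0,0],
    [0,0,0],
    [0,0,0],
    [0,0,0],
  ],
  twist=[0,0,0,0,0,0,0,0],
)

```text
t: 9.18
eef_pos: [0.4399, 0.0652, 0.1718]
ee_rot: [-3.141, 0.001, -2.467]
force: [4.6, -3.2, -0.7]
width: 0.0197
gripper_force: 25.0
```

play_rows(
  travel=[
    [0,0,0],
    [0,0,0],
    [0,0,0],
    [0,0,0],
    [0,0,0],
    [0,0,0],
    [0,0,0],
    [0,0,0],
  ],
  twist=[0,0,0,0,0,0,0,0],
)

```text
t: 10.18
eef_pos: [0.4399, 0.0652, 0.1718]
ee_rot: [-3.141, 0.001, -2.467]
force: [3.3, -3.4, -1.6]
width: 0.0198
gripper_force: 25.0
```

The side view shows the arm past the first rib, with the second rib still clear at (470,380), so it is in the band. It has been held for over 3 s. Now I'll swing it back to rest.

play_rows(
  travel=[
    [-0.0025,-0.17,0],
    [-0.0025,-0.17,0],
    [-0.0025,-0.17,0],
    [-0.0025,-0.17,0],
    [-0.0025,-0.17,0],
    [-0.0025,-0.17,0],
    [-0.0025,-0.17,0],
    [-0.0025,-0.17,0],
  ],
  twist=[-0.19,-0.19,-0.19,-0.19,-0.19,-0.19,-0.19,-0.19],
)

```text
t: 11.18
eef_pos: [0.4635, 0.0413, 0.1717]
ee_rot: [3.142, 0.0, -2.238]
force: [-1.2, 0.2, 2.3]
width: 0.0195
gripper_force: 25.0
```

play_rows(
  travel=[
    [0,0,0],
    [0,0,0],
    [0,0,0],
    [0,0,0],
  ],
  twist=[0,0,0,0],
)

```text
t: 11.68
eef_pos: [0.4633, 0.0414, 0.1717]
ee_rot: [-3.141, 0.0, -2.24]
force: [-0.3, -1.2, 4.1]
width: 0.0194
gripper_force: 25.0
```

Back at the starting pose with no side load. I'll let go and lift clear.

play_rows(
  travel=[
    [0,0,0],
    [0,0,0],
    [0,0,0],
    [0,0,0],
    [0,0,0],
    [0,0,0],
  ],
  twist=[0,0,0,0,0,0],
  fingers=0.7,
)

```text
t: 12.42
eef_pos: [0.4633, 0.0414, 0.1716]
ee_rot: [3.142, 0.0, -2.24]
force: [0.0, 0.7, -0.0]
width: 0.0612
gripper_force: 0.0
```

play_rows(
  travel=[
    [0,0,-0.7],
    [0,0,-1],
    [0,0,-1],
    [0,0,-1],
    [0.5,0,-0.6],
    [1,0,0],
    [1,0,0],
    [0.5,0,0],
  ],
  twist=[0,0,0,0,0,0,0,0],
)

```text
t: 13.42
eef_pos: [0.4149, -0.0192, 0.2784]
ee_rot: [3.141, -0.001, -2.241]
force: [-0.1, 0.5, -0.2]
width: 0.0614
gripper_force: 0.0
```

play_rows(
  travel=[
    [0.5,0,0],
    [1,0,0],
    [1,0,0],
    [1,0,0],
    [0.5,0,0],
    [0,0,0],
  ],
  twist=[0,0,0,0,0,0],
)

```text
t: 14.18
eef_pos: [0.3543, -0.0965, 0.2793]
ee_rot: [-3.141, 0.001, -2.241]
force: [-0.4, 0.4, 0.2]
width: 0.0615
gripper_force: 0.0
```

Run:
```python
from h import *
import cv2
f=imaging.grab_frame("side");c=lambda i:cv2.resize(i,None,fx=3,fy=3,interpolation=cv2.INTER_CUBIC)
n=f["pixels"][235:335,235:365,::-1];o=cv2.imread("pics/side0.png")[235:335,235:365]
cv2.imwrite("pics/end.png",np.hstack([c(o),c(n)]))
```

```text
(no output)
```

View pics/end.png

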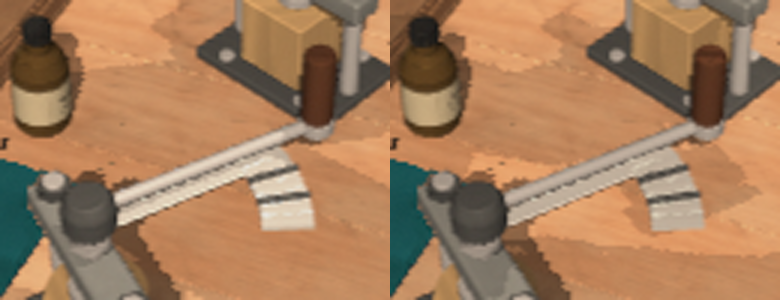

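The before and after crops match: the post is at (318,85) and (708,85), 390 px apart, which is the width of one crop. The scale has not moved, so the arm is at rest and the screw did not turn.

```bash
python3 -c "
from station import arm
print(arm.job_done())"
```

```text
the job is handed in; nothing more can be done
None
```

The round clamp's key arm was held between the ribs (about 0.23 rad) for about 3 s, then brought back to rest and released; the screw did not turn, the square clamp was not touched, and the job is handed in.

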